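# Pulse a freshly washed kitchen grinder and hold the lid on pulse

## Task

The kitchen grinder has just been washed: snap the steel clip on the side of its motor base shut over the rim of its bowl, then take the lid by its grip bar, drop its two lugs through the slots of the collar until the lid sits flat, and turn it clockwise to the pulse position, about half way to the lock, to spin the blade dry. Pulse is sprung and runs only while the lid is held, so finish still gripping the lid there; never let it click over into lock, and leave everything else on the worktop where it is.

Things in the scene. Friction and masses are not known exactly. Their poses are not given: they have to be found in the camera images.
- collar (a point): Centre of the top face of the grinder's bayonet collar, 150 mm above the worktop. The grinder (white motor base 126 mm across, steel bowl on it, grey collar 112 mm across) is upright and fixed. Axes: z up, entry slots on the +x and -x sides, bowl clip on the -y side. Bore 70 mm; ledges 8 mm thick, under them the switch ring.
- slot (a point): Middle of the +x entry slot, in the collar's top face, 39 mm from its centre; the other slot is opposite. Slots: 20 mm wide, out to 43.5 mm from the centre. Ribs moulded on the collar show where the grip bar's ends point: one rib for pulse (35 degrees clockwise of the slots seen from above), two ribs for lock (60 degrees).
- switch_ring (a joint): Sprung ring under the collar, rad: 0 at rest, growing clockwise (seen from above) as the lugs push it, once the lid has turned about 0.13 rad freely from mid-slot. Springs back towards 0 if let go; torque 0.1 N m at rest, 0.16 half way. Pulse is around 0.5 (on from 0.28 to 0.70). From 0.73 it gets much stiffer (to about 0.9); past about 0.78 it clicks over by itself to lock at 0.9.
- bowl_clip (a joint): Angle of the sprung bowl clip, rad: 0 = shut, hooked over the bowl's rolled rim; 1.0 = fully open, leaning outwards. It starts open (0.8 to 1.0). Pushed inwards past about 0.2 it snaps shut by itself; before that it takes about 3 N at its upper end.
- clip_hinge (a point): Middle of the clip's hinge pin, level, parallel to the collar's x axis, 66 mm out from the collar's axis on its -y side and 70 mm above the worktop.
- clip_end (a point): Middle of the rolled upper end (9 mm thick, 26 mm long) of the clip, a steel strap 26 mm wide, 75 mm from the hinge. Fully open it is 131 mm from the collar's axis and 107 mm above the worktop; shut, 70 mm from the axis and 145 mm above the worktop. Push it from outside towards the collar's axis.
- lid_grip (a point): Centre of the lid's grip bar: 64 mm long along this point's x axis, 18 mm thick along y, 30 mm tall, white, on the round grey cap (92 mm across, 10 mm thick). 15 mm above the cap's top face, 25 mm above the cap's underside, 47 mm above the plug's lower end on which the lid stands upright at first. Half a turn makes no difference. Lid about 0.13 kg.
- lid_seat (a point): Point on the lid's axis in the plane of the cap's underside; it meets the point collar when the lid is home. Below it the plug: 66 mm across, 22 mm deep, tapered foot. Its two lugs (12 mm wide, 8 mm tall, reaching 41 mm from the axis, tops 11 mm below the cap's underside) point along this point's +x and -x, in line with the bar.
- filter_plate: Bystander: flat perforated stainless plate, 200 x 160 x 6 mm, with a round hole; origin under its centre.
- filter_assembly: Bystander: dishwasher twist-lock filter, a grey cylinder 64 mm across with an 86 mm flange and a bar on top, 116 mm tall, upright; origin under its centre.
- dish_brush: Bystander: wooden dish brush, 260 mm long along its x axis, 36 mm tall, head towards +x (round, 60 mm across); origin on the worktop near its middle.
- jar: Bystander: closed glass jar with a steel twist cap, 76 mm across, 125 mm tall; origin under its centre.
- tray: Bystander: empty aluminium tray, 180 x 260 x 28 mm; origin under its centre.
- mug: Bystander: white mug, 80 mm across, 90 mm tall, handle towards its +y; origin under its centre.
- spoon: Bystander: steel spoon, 170 mm long along its x axis, lying flat; origin under its middle.
Not all that is in view belongs to the job. Leave any blue or turquoise look-alike of the part that bears lid_grip alone.

How it is judged (in metres and radians):
On the way, in this order (a step that is already met when the one before it is completed fails the run):
1. the bowl clip is snapped shut over the rim (value of joint bowl_clip below 0.08 rad), for 0.2 s.
2. the lid is home in the collar, its lugs through the slots and its cap flat on the collar (z of lid_seat in the frame of collar between -0.003 and 0.003 m and horizontal distance between lid_seat and collar below 0.004 m and angle between lid_seat's own z axis and vertical below 0.09 rad), for 0.2 s.
At the end, for the whole second after the job is handed in: Bowl clip shut (below 0.08 rad); lid home (underside of cap within 3 mm of the collar's top face, within 4 mm of its axis, tilted less than 0.09 rad); switch ring held still between 0.28 and 0.70 rad with the fingers gripping the lid (over 2 N) (all of step 2 and value of joint bowl_clip below 0.08 rad and value of joint switch_ring between 0.28 and 0.7 rad and velocity of joint switch_ring between -0.2 and 0.2 rad/s and contact force between the fingers and lid above 2 N); the arm keeps its last pose, push and grip.
It fails at once if the lid is turned past the click into lock (value of joint switch_ring above 0.82 rad).
It fails at once if one of the other things on the worktop is pushed away (over 30 mm) (distance of any of filter_plate, filter_assembly, dish_brush, jar, tray, mug, spoon from where it was at the start of the episode above 0.03 m).
It also fails if it takes over 58 s, if anything falls off the work surface, if the arm or the gripper's body presses on something with over 40 N, if the wrist force passes 120 N, or if a joint passes its speed limit or range.

## Robot

A 6-joint arm with a two-finger parallel gripper is mounted at the origin on the work surface. World frame = base frame: x ahead of the robot, y to its left, z up, the work surface at z = 0. Lengths are in mm, angles in degrees, forces in N, time in s.
With the tool pointing down it reaches from about 400 to 925 mm from the base axis. Payload 12.5 kg.
Tool frame: the origin (TCP) lies at the very end of the fingers, on their centre line; the grasp point (between the pads) lies 19 mm behind it (tcp_to_grasp is the distance from the TCP to the grasp point, in mm); z points along the fingers, y is the line along which they close (so a half turn about z gives the same grasp; the last joint's range is limited). The gripper opens to 95 mm and grips with 3 to 60 N. Pads are 20 mm wide; open, the fingers measure 119 mm over their backs; the gripper's body (75 mm by 180 mm) begins 59 mm behind the grasp point.
Start: joints at [-72.17, 28.126, 89.318, -0, 62.55, -6.05], TCP at [253.047, -571.502, 214.661] pointing down, gripper open.
Joint ranges: [-177.58, 177.58], [-47.91, 125.51], [2.72, 160], [-65.01, 245.01], [3.68, 167.84], [-153.87, 153.87]. Speed limits (degrees/s): [127.2, 127.2, 159.86, 180, 180, 180].

## Interface

Orientations are given as [roll, pitch, yaw] about the fixed x, y, z axes, in that order (R = Rz(yaw) Ry(pitch) Rx(roll)).
In Python, from station import * gives the robot as it stands.
- The arm moves only by the tool play_rows, never from a script. Its argument "series" is a list that holds one entry, the list of rows, each a list of 5 numbers: the shift along the tool's x, y, z in cm, then the turn about the tool's z in rad, then the finger opening in cm, from 0 to 9.51. A call has exactly 5 rows; each row shifts and turns the commanded pose from where the row before left it, along the tool's axes as they then stand; what a row does not reach is not made up. A row lasts 1/8 s, in which the tool goes at most 62.5 mm and 10.7 degrees, less where a joint would pass 70% of its speed; a pose out of reach is approached as far as the arm can. A call is refused whole if a number of a shift passes 6.25 or a number of a turn 0.188, either way. A call with a gripper value outside its range is refused whole. The fingers move at their own pace and stop on an object; "squeeze" is the grip in N (left out, the last holds). Time passes only in rows, so rows that do not move let the fingers close, or fill a call up. It gives the time, the measured TCP pose, the force, the opening and the grip force at its end, in the units of the state.
- get_state(): the state, without advancing time (a new reading comes with each control period).
- snapshot(name): name is "scene" or "top"; returns the picture (400x640x3 uint8, red, green, blue); there is no depth.
- camera_info(name): a dict with "fx", "fy", "cx", "cy" (pixels), "distortion" ([k1, k2, p1, p2, k3] as OpenCV has them; the pictures are not rectified), "xyz" and "rotation" of the camera in the world. Camera axes: x right, y down, z forward; pixel columns grow to the right and rows downward; lengths in mm; the calibration is good to about 2 mm. A picture is of the moment at which its call begins. camera_info takes no time and is no camera call.
- hand_in(): hands the job in; it is judged then, once.
The state is a dict: "time_s": time; "qpos": joint angles; "qd": joint speeds; "joint_torque": joint torques, N m; "tcp_pos": TCP position; "tcp_rot": TCP orientation; "force": force on the tool from outside, world axes, zero at the start; "moment": the same for the moment, N m; "gripper_width": finger opening in mm; "finger_force": force on a finger pad.
Only numpy, scipy, OpenCV 4.12 (cv2) and the standard library are available. Lean on these libraries where they do the work, as an engineer would, in place of code of your own. Each camera call takes 0.05 s, during which the arm holds its last target. There are 200 camera calls.

## Working session

There is one attempt and no reset: what is moved stays moved. The work goes in short steps, Python scripts to look and compute and a tool call to move; the robot and the scene stay as the last step left them, time stands still between calls to the robot, and variables do not carry over. Pictures are saved under pics/ and viewed, at most 10 in all, crops included, and the job is handed in when it is done.

Besides the shell and the picture viewer there is one more tool, called after "Emit:" as name([rows], argument=value, ...), one row to a line, values as JSON. play_rows: Moves the arm, as the interface text tells. Its arguments: {"type":"object","properties":{"series":{"type":"array"},"squeeze":{"type":"number"}},"required":["series"]}

```bash
mkdir -p pics
cat > h.py <<'E'
from station import *
import numpy as np, cv2
from scipy.spatial.transform import Rotation as R
def ray(name,uv,z):
    c=camera_info(name);K=np.array([[c['fx'],0,c['cx']],[0,c['fy'],c['cy']],[0,0,1]])
    p=cv2.undistortPoints(np.array(uv,float).reshape(-1,1,2),K,np.array(c['distortion'])).reshape(-1,2)
    d=np.c_[p,np.ones(len(p))]@np.array(c['rotation']).T;o=np.array(c['xyz'])
    return o+d*((z-o[2])/d[:,2])[:,None]
def proj(name,P):
    c=camera_info(name);K=np.array([[c['fx'],0,c['cx']],[0,c['fy'],c['cy']],[0,0,1]])
    Rw=np.array(c['rotation']).T
    return cv2.projectPoints(np.array(P,float).reshape(-1,3),cv2.Rodrigues(Rw)[0],-Rw@np.array(c['xyz']),K,np.array(c['distortion']))[0].reshape(-1,2)
def save(name,f,crop=None,s=1):
    im=snapshot(name)[:,:,::-1]
    if crop: x,y,X,Y=crop; im=im[y:Y,x:X]
    cv2.imwrite('pics/'+f,cv2.resize(im,None,fx=s,fy=s,interpolation=cv2.INTER_CUBIC))
E
python3 - <<'E'
from h import *
a=snapshot('scene');b=snapshot('top')
cv2.imwrite('pics/a.png',cv2.resize(np.vstack([a,b])[:,:,::-1],(480,600)))
cv2.imwrite('pics/s0.png',a[:,:,::-1]);cv2.imwrite('pics/t0.png',b[:,:,::-1])
for n in('scene','top'):
    c=camera_info(n);print(c)
print(get_state())
E
```

```text
{'fx': 474.65471499358773, 'fy': 474.65471499358773, 'cx': 325.1930828556001, 'cy': 206.39133872373552, 'distortion': array([-0.06928866,  0.        ,  0.        ,  0.        ,  0.        ]), 'xyz': array([1341.06743813,  697.51672068, 1058.31290289]), 'rotation': array([-132.39096063,    0.47245296,  132.82068348])}
{'fx': 431.1911310656791, 'fy': 431.1911310656791, 'cx': 314.9714482256548, 'cy': 200.2163031810777, 'distortion': array([-0.11091459,  0.        ,  0.        ,  0.        ,  0.        ]), 'xyz': array([ 251.50586685,  -28.24358568, 1594.86674244]), 'rotation': array([-168.17259145,   -0.26890769,  -85.37130921])}
{'time_s': 0.1, 'qpos': array([-7.21704971e+01,  2.81601258e+01,  8.93463514e+01, -1.69643256e-03,
        6.25492907e+01, -6.04992659e+00]), 'qd': array([-0.0220811 , -0.05495834, -0.05815252,  0.02195523, -0.03525558,
       -0.14170459]), 'joint_torque': array([ 2.55830113e-03, -6.13626337e+01, -2.58605146e+01,  6.94085285e-02,
        4.70322242e-02, -3.37046947e-05]), 'tcp_pos': array([ 252.96198922, -571.28706616,  214.12803924]), 'tcp_rot': array([-1.79944384e+02, -4.38137169e-03,  2.38802102e+01]), 'force': array([-0.16459641, -0.40124384,  0.07052717]), 'moment': array([0.01440845, 0.01385968, 0.02225547]), 'finger_force': 0.0, 'gripper_width': 95.258844967703}
```

View pics/s0.png

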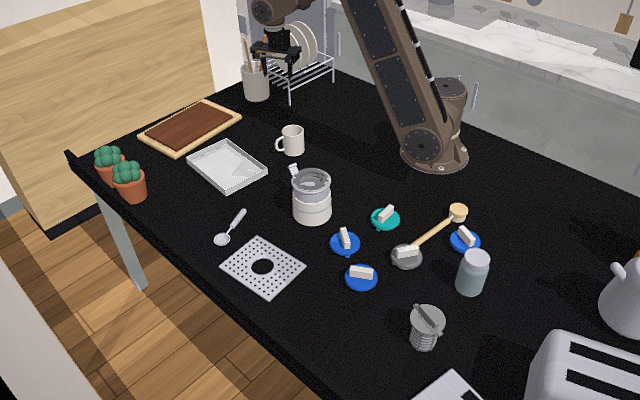

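View pics/t0.png

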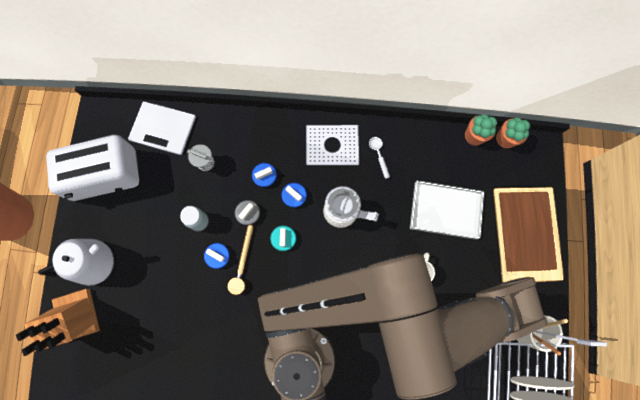

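Top view: the lid-like parts are grey (247,212), blue (264,175), (293,195) and (216,256), and turquoise (283,238). The grey cap with a white bar is the one I want. The grinder is at (342,206), with its clip pointing right to (372,216). Next, one close crop of both.

```bash
sed -i "s/np.array(c\['rotation'\])/R.from_euler('xyz',c['rotation'],degrees=True).as_matrix()/" h.py
python3 - <<'E'
from h import *
b=cv2.imread('pics/t0.png');a=cv2.imread('pics/s0.png')
f=lambda im,x,y:cv2.resize(im[y:y+60,x:x+80],None,fx=5,fy=5,interpolation=cv2.INTER_CUBIC)
cv2.imwrite('pics/c1.png',np.vstack([np.hstack([f(b,215,185),f(b,310,176)]),np.hstack([f(a,370,220),f(a,275,157)])]))
E
```

```text
(no output)
```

View pics/c1.png

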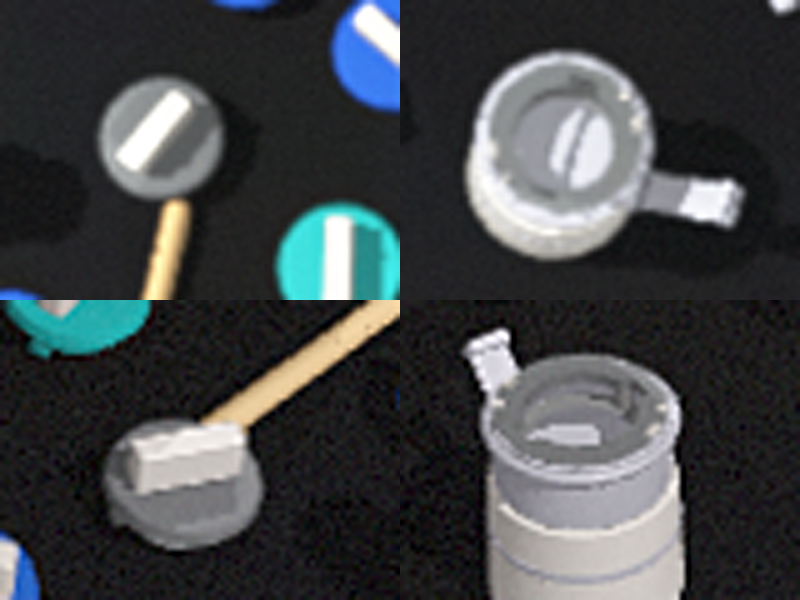

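Run:
```python
from h import *
print('collar',ray('top',[(342.6,202.8)],150),ray('scene',[(275+185/5,157+102/5)],150))
e=ray('top',[(310+325/5,176+205/5),(310+335/5,176+205/5)],107);print('clipend',e)
print('hinge',ray('top',[(310+240/5,176+192/5)],75))
g=lambda x,y:(215+x/5,185+y/5)
q=ray('top',[g(172,90),g(191,100),g(137,172),g(115,160),g(162,138)],62);print('bar',q,q[:4].mean(0),np.degrees(np.arctan2(*(q[0]+q[1]-q[2]-q[3])[1::-1])))
print('cap',ray('top',[g(162,138)],32))
h=lambda x,y:(370+x/5,220+y/5)
s=ray('scene',[h(135,142),h(120,130),h(240,125),h(235,138)][:0]+[h(127,150),h(245,136),h(243,124),h(135,138)],62);print('sc',s,s.mean(0))
```

```text
collar [[ 552.35801959 -105.54267756  150.        ]] [[ 547.299031   -103.02232121  150.        ]]
clipend [[ 519.88012821 -224.75689203  107.        ]
 [ 520.44598296 -231.78567954  107.        ]]
hinge [[ 530.16469887 -167.50561408   75.        ]]
bar [[542.27691777 227.14458499  62.        ]
 [536.04714292 212.51328943  62.        ]
 [480.17415173 245.73455314  62.        ]
 [487.57251949 262.66530483  62.        ]
 [506.44819028 230.44695778  62.        ]] [511.51768298 237.0144331   62.        ] -31.867729501139173
cap [[511.43771056 235.50983512  32.        ]]
sc [[546.59586282 220.94320344  62.        ]
 [492.68865795 264.34572982  62.        ]
 [485.71811225 258.1556512   62.        ]
 [536.11036424 218.79203608  62.        ]] [515.27824931 240.55915514  62.        ]
```

```bash
cat > ov.py <<'E'
from h import *
def T(x,y,z,a): return lambda P: np.array(P,float)@R.from_euler('z',a,degrees=True).as_matrix().T+[x,y,z]
t=np.linspace(0,2*np.pi,60)
circ=lambda r,z:np.c_[r*np.cos(t),r*np.sin(t),0*t+z]
box=lambda a,b,z:np.array([[a,b,z],[-a,b,z],[-a,-b,z],[a,-b,z],[a,b,z]])
def draw(name,im,x0,y0,w,h,s,items):
    c=cv2.resize(im[y0:y0+h,x0:x0+w],None,fx=s,fy=s,interpolation=cv2.INTER_CUBIC)
    for P,col in items:
        p=((proj(name,P)-[x0,y0]+.5)*s).round().astype(np.int32)
        cv2.polylines(c,[p],False,col,1)
    return c
def grinder(x,y,a):
    g=T(x,y,150,a);r=lambda d:[np.cos(np.radians(d)),np.sin(np.radians(d)),0]
    L=[(g(circ(56,0)),(0,0,255)),(g(circ(35,0)),(0,0,255))]
    for s in(1,-1):
        L+=[(g(np.array([[33,10,0],[43.5,10,0],[43.5,-10,0],[33,-10,0]])*s),(0,255,0))]
        for d in(-35,-60): L+=[(g(np.outer([46,54],r(d))*s),(255,0,255))]
    L+=[(g([[13,-131,-43],[-13,-131,-43]]),(0,255,255)),(g([[13,-66,-80],[-13,-66,-80]]),(0,255,255))]
    return L
def lid(x,y,a,zg=47):
    g=T(x,y,zg,a)
    return [(g(box(32,9,15)),(0,0,255)),(g(circ(46,-15)),(0,255,0)),(g(circ(46,-25)),(0,255,0))]
E
python3 - <<'E'
from ov import *
b=cv2.imread('pics/t0.png');a=cv2.imread('pics/s0.png')
G=grinder(550,-104,-14);L=lid(512,237,-33)
cv2.imwrite('pics/o1.png',np.vstack([np.hstack([draw('top',b,222,190,50,50,6,L),draw('top',b,310,176,80,50,6,G)]),np.hstack([draw('scene',a,380,230,50,50,6,L),draw('scene',a,275,157,80,50,6,G)])]))
E
```

```text
(no output)
```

View pics/o1.png

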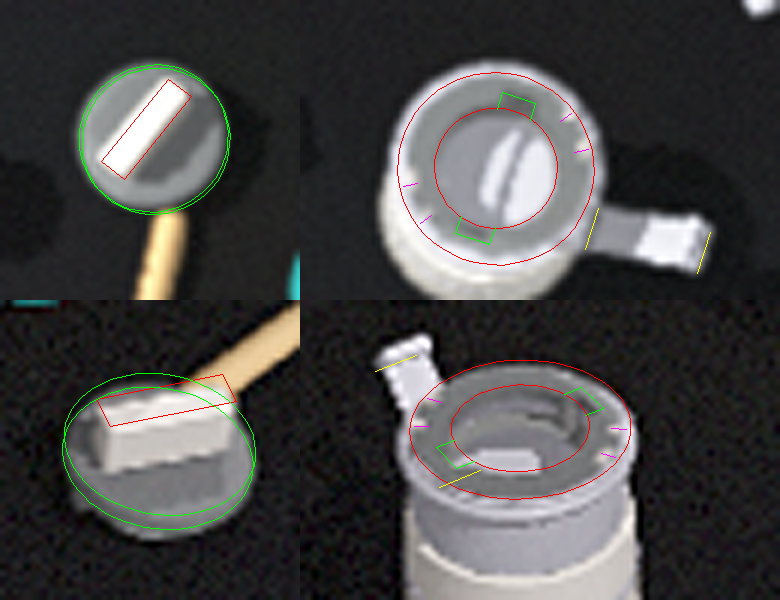

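Top view: the lid overlay fits at (512,237). The collar fits at (550,-104), with the slots at about -11° because the clip and ribs sit about 3° anticlockwise of the overlay. The scene view is offset by about 1.5 px. The choice is the grey lid with the white bar. Moving to the clip first.

```bash
cat >> h.py <<'E'
def go(x,y,z,yaw=None):
    s=get_state();p=np.array(s['tcp_pos']);r=R.from_euler('xyz',s['tcp_rot'],degrees=True)
    d=r.inv().apply(np.array([x,y,z])-p)/10
    print('t',s['time_s'],'p',p.round(1),'rot',np.round(s['tcp_rot'],2),'F',np.round(s['force'],1),'w',round(s['gripper_width'],1),'ff',s['finger_force'])
    print('tool cm',d.round(2), 'turn',None if yaw is None else np.radians((s['tcp_rot'][2]-yaw+180)%360-180).round(3))
E
python3 -c "
from h import *
go(515,-275,214,78.5)"
```

```text
t 0.1 p [ 253.  -571.3  214.1] rot [-179.94   -0.     23.88] F [-0.2 -0.4  0.1] w 95.3 ff 0.0
tool cm [ 3.596e+01 -1.648e+01  3.000e-02] turn -0.953
```

Emit:
play_rows([
  [[4.5, -2.06, 0, 0, 0], [4.5, -2.06, 0, 0, 0], [4.5, -2.06, 0, 0, 0], [4.5, -2.06, 0, 0, 0], [4.5, -2.06, 0, 0, 0]],
], squeeze=20)

```text
time_s: 0.72
tcp_pos: [417.9, -384.9, 214.5]
tcp_rot: [-180.0, 0.0, 23.9]
force: [0.1, -0.7, 0.2]
gripper_width: 50.5
finger_force: 0.0
```

Emit:
play_rows([
  [[4.5, -2.06, 0, 0, 0], [4.5, -2.06, 0, 0, 0], [4.5, -2.06, 0, 0, 0], [0, 0, 0, -0.16, 0], [0, 0, 0, -0.16, 0]],
])

```text
time_s: 1.35
tcp_pos: [515.8, -274.2, 214.3]
tcp_rot: [-180.0, 0.0, 42.6]
force: [-0.7, -0.4, 1.0]
gripper_width: 2.0
finger_force: 0.0
```

Emit:
play_rows([
  [[0, 0, 2, -0.16, 0], [0, 0, 2, -0.16, 0], [0, 0, 2, -0.16, 0], [0, 0, 2, -0.153, 0], [0, 0, 2, 0, 0]],
])

```text
time_s: 1.98
tcp_pos: [515.3, -275.0, 113.7]
tcp_rot: [-180.0, -0.0, 78.6]
force: [-0.5, -0.1, 0.3]
gripper_width: 0.4
finger_force: 0.0
```

Run:
```python
from ov import *
go(515,-275,100,78.5)
a=snapshot('scene')[:,:,::-1];b=snapshot('top')[:,:,::-1]
s=get_state();p=s['tcp_pos']
tip=[(np.array([[p[0]-8,p[1],p[2]],[p[0]+8,p[1],p[2]]]),(0,0,255)),(np.array([[p[0],p[1]-8,p[2]],[p[0],p[1]+8,p[2]]]),(0,0,255))]
G=grinder(551,-103,-11)
cv2.imwrite('pics/o2.png',np.vstack([draw('top',b,310,172,130,55,6,G+tip),draw('scene',a,235,140,130,45,6,G+tip)]))
```

```text
t 1.975 p [ 515.3 -275.   113.7] rot [-1.7997e+02 -1.0000e-02  7.8610e+01] F [-0.5 -0.1  0.3] w 0.4 ff 0.0
tool cm [-0.01 -0.03  1.37] turn 0.002
```

View pics/o2.png

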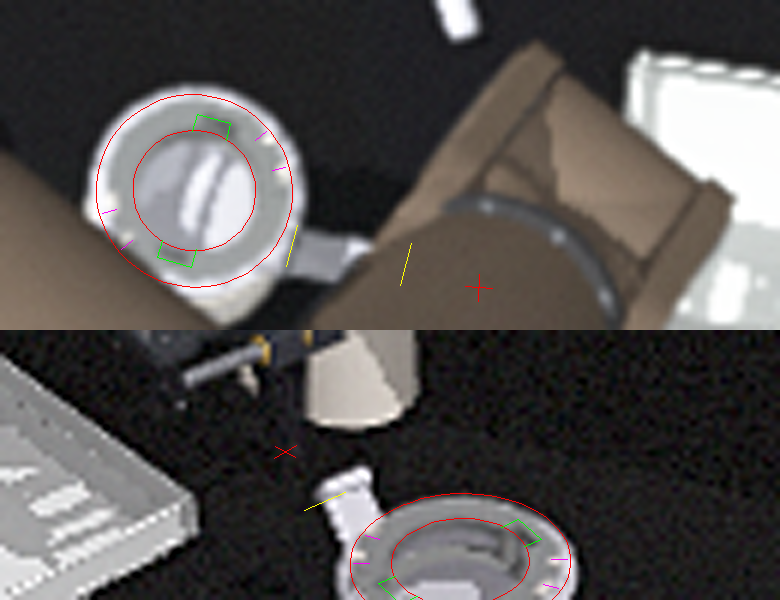

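Run:
```python
from ov import *
a=snapshot('scene')[:,:,::-1]
c=cv2.resize(a[60:210,200:360],None,fx=4,fy=4,interpolation=cv2.INTER_CUBIC)
c=(255*(c/255.)**.5).astype('uint8')
p=get_state()['tcp_pos'];print(proj('scene',[p,p+[0,0,78]]), (proj('scene',[p])-[200,60])*4)
cv2.imwrite('pics/o3.png',c)
```

```text
[[281.79338699 159.50966238]
 [280.12492953 139.97671462]] [[327.17354798 398.03864954]]
```

View pics/o3.png

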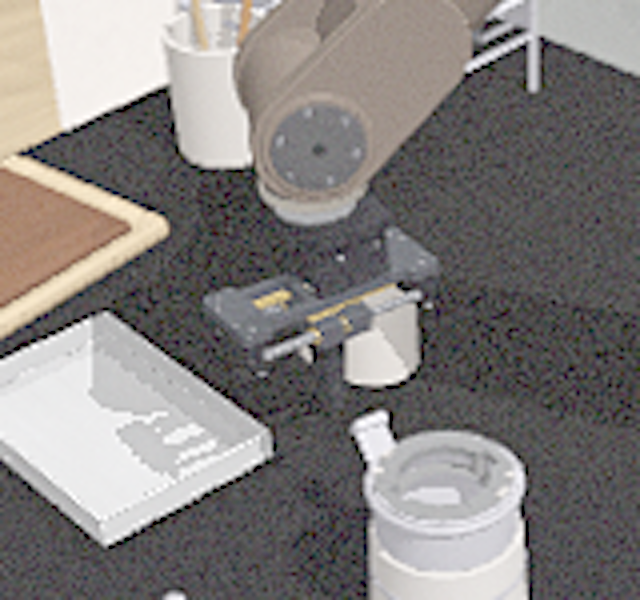

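The finger tip shows at about (333,410) in this crop, against a predicted (327,398). The scene camera carries the same small bias on everything, so the top estimates hold. Pushing the clip.

Emit:
play_rows([
  [[1.5, 0, 1.4, 0, 0], [1.5, 0, 0, 0, 0], [1.2, 0, 0, 0, 0], [1.2, 0, 0, 0, 0], [1.0, 0, 0, 0, 0]],
])

```text
time_s: 2.75
tcp_pos: [528.8, -211.4, 101.4]
tcp_rot: [179.9, 0.0, 78.5]
force: [-0.7, -2.7, 1.8]
gripper_width: 0.4
finger_force: 1.6
```

Emit:
play_rows([
  [[0.6, 0, 0, 0, 0], [0.6, 0, 0, 0, 0], [0.5, 0, 0, 0, 0], [0.4, 0, 0, 0, 0], [0, 0, 0, 0, 0]],
])

```text
time_s: 3.38
tcp_pos: [532.4, -191.4, 100.4]
tcp_rot: [-180.0, -0.0, 78.5]
force: [-0.7, 0.4, -0.8]
gripper_width: 0.5
finger_force: 0.0
```

Emit:
play_rows([
  [[-3, 0, 0, 0, 0], [0, 0, -4.5, 0, 0], [0, 0, -5, 0, 3], [0, 0, -4.5, -0.17, 9.5], [0, 0, 0, -0.17, 9.5]],
])

```text
time_s: 4.0
tcp_pos: [527.4, -221.7, 244.1]
tcp_rot: [179.7, 0.2, 98.3]
force: [0.5, -0.5, -1.5]
gripper_width: 25.1
finger_force: 0.0
```

Run:
```python
from ov import *
go(512,237,220,148)
b=snapshot('top')[:,:,::-1];a=snapshot('scene')[:,:,::-1]
cv2.imwrite('pics/o4.png',np.hstack([draw('top',b,310,172,80,60,5,grinder(551,-103,-12)),draw('scene',a,270,150,80,60,5,[])]))
```

```text
t 4.0 p [ 527.4 -221.7  244.1] rot [179.73   0.2   98.27] F [ 0.5 -0.5 -1.5] w 25.1 ff 0.0
tool cm [45.63  5.07  2.27] turn -0.868
```

View pics/o4.png

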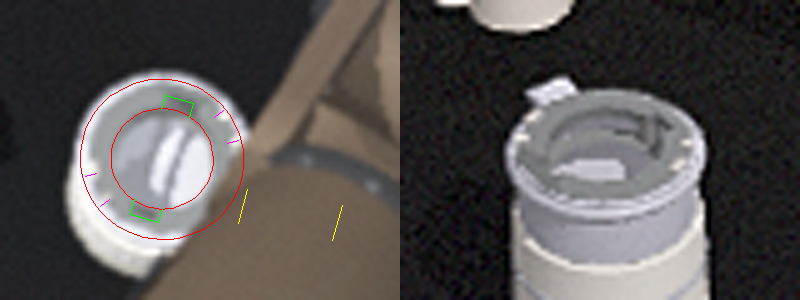

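Run:
```python
from ov import *
from scipy.ndimage import map_coordinates
for f,n in(('t0','top'),('s0','scene')):
    im=cv2.imread(f'pics/{f}.png',0).astype(float)
    for (x,y) in [(550,-104)] if n=='top' else [(548,-102)]:
      d=np.arange(0,360,3.)
      for r0,r1 in((37,42),(46,53)):
        v=0
        for r in np.linspace(r0,r1,5):
            P=np.c_[x+r*np.cos(np.radians(d)),y+r*np.sin(np.radians(d)),0*d+150]
            p=proj(n,P);v=v+map_coordinates(im,[p[:,1],p[:,0]],order=1)/5
        print(n,r0);print(' '.join(f'{int(a)}:{int(b)}' for a,b in zip(d,v)))
```

```text
top 37
0:123 3:129 6:132 9:134 12:136 15:138 18:136 21:135 24:135 27:135 30:136 33:136 36:136 39:136 42:138 45:140 48:140 51:140 54:140 57:140 60:141 63:141 66:142 69:142 72:142 75:142 78:141 81:141 84:141 87:141 90:142 93:143 96:144 99:144 102:144 105:144 108:143 111:143 114:142 117:143 120:144 123:144 126:146 129:146 132:145 135:143 138:142 141:142 144:141 147:140 150:137 153:133 156:130 159:128 162:126 165:125 168:122 171:124 174:127 177:137 180:145 183:151 186:150 189:148 192:148 195:147 198:147 201:148 204:151 207:151 210:151 213:151 216:151 219:154 222:155 225:154 228:153 231:153 234:153 237:152 240:152 243:151 246:150 249:150 252:150 255:150 258:148 261:144 264:145 267:146 270:144 273:142 276:141 279:142 282:143 285:144 288:144 291:142 294:141 297:140 300:140 303:139 306:138 309:137 312:136 315:138 318:137 321:135 324:131 327:124 330:116 333:107 336:104 339:102 342:100 345:99 348:101 351:104 354:107 357:115
top 46
0:146 3:148 6:149 9:150 12:151 15:151 18:150 21:150 24:153 27:157 30:159 33:158 36:158 39:161 42:162 45:163 48:159 51:158 54:155 57:156 60:158 63:162 66:163 69:164 7
[... 1902 characters left out ...]
 90:137 93:152 96:175 99:188 102:182 105:185 108:182 111:166 114:155 117:157 120:171 123:182 126:195 129:209 132:204 135:186 138:175 141:168 144:159 147:154 150:151 153:157 156:144 159:143 162:132 165:127 168:128 171:109 174:105 177:96 180:87 183:88 186:83 189:78 192:83 195:97 198:105 201:95 204:93 207:97 210:97 213:87 216:92 219:93 222:95 225:100 228:101 231:99 234:103 237:103 240:104 243:107 246:105 249:111 252:115 255:119 258:118 261:115 264:119 267:120 270:116 273:120 276:123 279:126 282:133 285:142 288:140 291:134 294:126 297:115 300:114 303:117 306:128 309:144 312:137 315:128 318:119 321:115 324:115 327:115 330:116 333:116 336:114 339:113 342:117 345:120 348:121 351:126 354:133 357:126
```

Emit:
play_rows([
  [[5.7, 0.63, 0, 0, 9.5], [5.7, 0.63, 0, 0, 9.5], [5.7, 0.63, 0, 0, 9.5], [5.7, 0.63, 0, 0, 9.5], [5.7, 0.63, 0, 0, 9.5]],
])

```text
time_s: 4.72
tcp_pos: [517.6, 67.2, 239.9]
tcp_rot: [-179.9, -0.0, 97.7]
force: [1.4, 0.5, -0.0]
gripper_width: 83.1
finger_force: 0.0
```

Emit:
play_rows([
  [[5.7, 0.63, 0, 0, 9.5], [5.7, 0.63, 0, 0, 9.5], [5.7, 0.63, 0, 0, 9.5], [0, 0, 0, -0.17, 9.5], [0, 0, 0, -0.17, 9.5]],
])

```text
time_s: 5.35
tcp_pos: [512.7, 238.2, 239.5]
tcp_rot: [-179.9, -0.0, 117.6]
force: [0.3, 0.0, -0.0]
gripper_width: 95.1
finger_force: 0.0
```

Emit:
play_rows([
  [[0, 0, 0, -0.17, 9.5], [0, 0, 0, -0.17, 9.5], [0, 0, 2, -0.188, 9.5], [0, 0, 3, 0, 9.5], [0, 0, 0, 0, 9.5]],
])

```text
time_s: 5.98
tcp_pos: [512.2, 237.0, 188.4]
tcp_rot: [-179.8, -0.2, 147.5]
force: [-0.7, -0.1, -0.1]
gripper_width: 95.2
finger_force: 0.0
```

```bash
python3 -c "
from h import *
go(512,237,28,148)"
```

```text
t 5.975 p [512.2 237.  188.4] rot [-179.77   -0.18  147.46] F [-0.7 -0.1 -0.1] w 95.2 ff 0.0
tool cm [-0.04  0.06 16.04] turn -0.009
```

Rib and slot angles in the top picture (singles about 310°/130°, pairs about 285°/102°, slot dark at 345°/165°) put the slots at -15°. Descending to the bar.

Emit:
play_rows([
  [[0, 0, 4, -0.009, 5], [0, 0, 4, 0, 5], [0, 0, 3, 0, 5], [0, 0, 2, 0, 5], [0, 0, 1, 0, 5]],
])

```text
time_s: 6.6
tcp_pos: [513.4, 237.4, 50.3]
tcp_rot: [-180.0, -0.0, 148.1]
force: [0.5, 1.1, 0.4]
gripper_width: 52.4
finger_force: 0.0
```

Run:
```python
from ov import *
go(512,237,35,148)
a=snapshot('scene')[:,:,::-1]
c=draw('scene',a,375,200,64,64,8,[]);cv2.imwrite('pics/o5.png',(255*(c/255.)**.6).astype('uint8'))
```

```text
t 6.6 p [513.4 237.4  50.3] rot [-1.7997e+02 -2.0000e-02  1.4806e+02] F [0.5 1.1 0.4] w 52.4 ff 0.0
tool cm [ 0.1  -0.11  1.53] turn 0.001
```

View pics/o5.png

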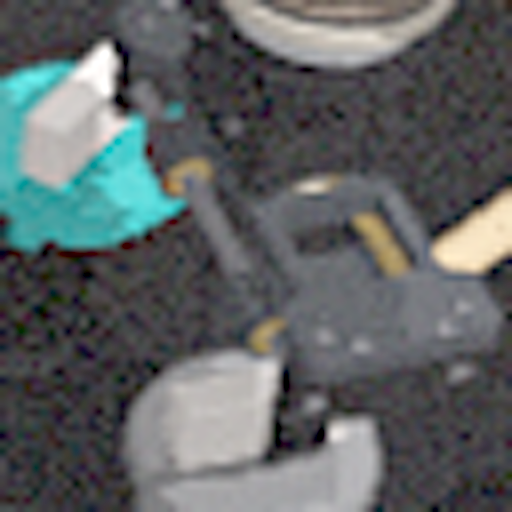

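The near finger stands in front of the bar at about its middle, (300,420) in the crop. Going down and closing.

Emit:
play_rows([
  [[0, 0, 1.0, 0, 5], [0, 0, 0.5, 0, 5], [0, 0, 0, 0, 1.2], [0, 0, 0, 0, 1.2], [0, 0, 0, 0, 1.2]],
], squeeze=45)

```text
time_s: 7.28
tcp_pos: [513.4, 237.4, 35.9]
tcp_rot: [180.0, 0.0, 148.2]
force: [-0.9, -0.7, 0.3]
gripper_width: 25.8
finger_force: 0.0
```

Emit:
play_rows([
  [[0, 0, 0, 0, 1.2], [0, 0, 0, 0, 1.2], [0, 0, 0, 0, 1.2], [0, 0, -0.5, 0, 1.2], [0, 0, -1, 0, 1.2]],
])

```text
time_s: 7.9
tcp_pos: [512.9, 237.2, 50.7]
tcp_rot: [-179.9, -0.0, 148.2]
force: [1.5, 0.3, -1.5]
gripper_width: 17.7
finger_force: 45.0
```

Emit:
play_rows([
  [[0, 0, -3, 0, 1.2], [0, 0, -5, 0, 1.2], [0, 0, -5, 0, 1.2], [0, 0, -4.5, 0, 1.2], [0, 0, 0, 0, 1.2]],
])

```text
time_s: 8.52
tcp_pos: [514.1, 237.7, 229.4]
tcp_rot: [179.7, 0.2, 148.2]
force: [0.8, -0.1, -1.7]
gripper_width: 17.6
finger_force: 45.0
```

```bash
python3 -c "
from h import *
go(550,-104,225,165)
cv2.imwrite('pics/sl.png',snapshot('scene')[:,:,::-1])"
```

```text
t 8.525 p [514.1 237.7 229.4] rot [179.72   0.24 148.19] F [ 0.8 -0.1 -1.7] w 17.6 ff 44.995572566986084
tool cm [-21.06 -27.15   0.4 ] turn -0.293
```

Emit:
play_rows([
  [[-3.0, -3.88, 0, 0, 1.2], [-3.0, -3.88, 0, 0, 1.2], [-3.0, -3.88, 0, 0, 1.2], [-3.0, -3.88, 0, 0, 1.2], [-3.0, -3.88, 0, 0, 1.2]],
])

```text
time_s: 9.2
tcp_pos: [537.7, -8.1, 224.2]
tcp_rot: [-179.9, -0.1, 148.2]
force: [0.0, -0.2, -1.2]
gripper_width: 17.9
finger_force: 45.0
```

Emit:
play_rows([
  [[-3.0, -3.88, 0, 0, 1.2], [-3.0, -3.88, 0, 0, 1.2], [0, 0, 0, -0.15, 1.2], [0, 0, 0.5, -0.143, 1.2], [0, 0, 0, 0, 1.2]],
])

```text
time_s: 9.82
tcp_pos: [547.7, -104.0, 219.1]
tcp_rot: [180.0, -0.2, 164.9]
force: [0.4, 0.5, -0.9]
gripper_width: 17.9
finger_force: 45.0
```

Run:
```python
from ov import *
go(550,-104,190,165)
p=get_state()['tcp_pos'];zg=p[2]+12;yaw=get_state()['tcp_rot'][2]
a=snapshot('scene')[:,:,::-1]
G=grinder(550,-104,-15)[:2]; L=lid(p[0],p[1],yaw,zg)
g=T(p[0],p[1],zg,yaw);L+=[(g(circ(33,-40)),(255,255,0))]
c1=draw('scene',a,280,140,66,90,6,[]);c2=draw('scene',a,280,140,66,90,6,G+L)
cv2.imwrite('pics/o6.png',np.hstack([c1,c2]))
```

```text
t 9.825 p [ 547.7 -104.   219.1] rot [ 1.800e+02 -1.700e-01  1.649e+02] F [ 0.4  0.5 -0.9] w 17.9 ff 44.994526505470276
tool cm [-0.23  0.06  2.9 ] turn -0.002
```

View pics/o6.png

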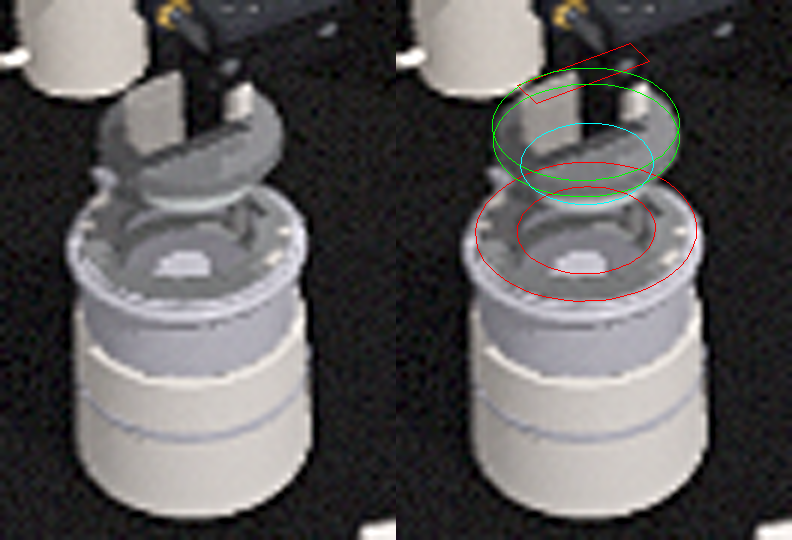

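The cap in the crop runs over columns 100–283 (centre 191.5), and the collar rim over 68–307 (centre 187.5). Against the overlay, the collar sits about 2 mm towards (+x,-y) relative to the lid, so I aim for (551,-105).

```bash
python3 -c "
from h import *
go(551,-105,187,165)"
```

```text
t 9.875 p [ 548.  -103.9  219.5] rot [ 1.8000e+02 -1.3000e-01  1.6479e+02] F [-0.4  0.8 -2.2] w 17.8 ff 44.995036125183105
tool cm [-0.33 -0.02  3.25] turn -0.004
```

Emit:
play_rows([
  [[-0.3, 0, 1.0, -0.004, 1.2], [0, 0, 1.0, 0, 1.2], [0, 0, 0.7, 0, 1.2], [0, 0, 0.4, 0, 1.2], [0, 0, 0, 0, 1.2]],
])

```text
time_s: 10.5
tcp_pos: [551.3, -104.8, 189.4]
tcp_rot: [-180.0, -0.0, 165.2]
force: [0.1, -0.1, -2.0]
gripper_width: 17.8
finger_force: 45.0
```

Emit:
play_rows([
  [[0, 0, 0.2, 0, 1.2], [0, 0, 0.2, 0, 1.2], [0, 0, 0.2, 0, 1.2], [0, 0, 0, 0, 1.2], [0, 0, 0, 0, 1.2]],
])

```text
time_s: 11.12
tcp_pos: [551.4, -104.9, 183.7]
tcp_rot: [-180.0, 0.0, 165.2]
force: [0.9, -0.2, -1.8]
gripper_width: 17.9
finger_force: 45.0
```

```bash
python3 -c "
from h import *
go(551,-105,163,165);print(get_state()['moment'])"
```

```text
t 11.125 p [ 551.4 -104.9  183.7] rot [-1.7999e+02  1.0000e-02  1.6520e+02] F [ 0.9 -0.2 -1.8] w 17.9 ff 44.995386600494385
tool cm [ 0.04 -0.02  2.07] turn 0.004
[ 0.10128655 -0.15522975 -0.02264642]
```

Emit:
play_rows([
  [[0, 0, 0.2, 0, 1.2], [0, 0, 0.2, 0, 1.2], [0, 0, 0.15, 0, 1.2], [0, 0, 0, 0, 1.2], [0, 0, 0, 0, 1.2]],
])

```text
time_s: 11.75
tcp_pos: [551.4, -104.9, 178.1]
tcp_rot: [-180.0, 0.0, 165.2]
force: [0.7, -0.2, -1.7]
gripper_width: 18.2
finger_force: 45.0
```

Emit:
play_rows([
  [[0, 0, 0.2, 0, 1.2], [0, 0, 0.2, 0, 1.2], [0, 0, 0.2, 0, 1.2], [0, 0, 0, 0, 1.2], [0, 0, 0, 0, 1.2]],
])

```text
time_s: 12.38
tcp_pos: [551.4, -104.9, 172.1]
tcp_rot: [-180.0, 0.0, 165.2]
force: [0.1, 0.2, -0.9]
gripper_width: 17.5
finger_force: 45.0
```

Emit:
play_rows([
  [[0, 0, 0.2, 0, 1.2], [0, 0, 0.2, 0, 1.2], [0, 0, 0.2, 0, 1.2], [0, 0, 0, 0, 1.2], [0, 0, 0, 0, 1.2]],
])

```text
time_s: 13.0
tcp_pos: [551.4, -104.9, 166.1]
tcp_rot: [-180.0, 0.0, 165.2]
force: [0.3, -0.2, -2.2]
gripper_width: 17.8
finger_force: 45.0
```

Free fit. Seating it now.

Emit:
play_rows([
  [[0, 0, 0.1, 0, 1.2], [0, 0, 0.1, 0, 1.2], [0, 0, 0.1, 0, 1.2], [0, 0, 0.05, 0, 1.2], [0, 0, 0, 0, 1.2]],
])

```text
time_s: 13.62
tcp_pos: [551.4, -104.9, 163.8]
tcp_rot: [-180.0, 0.1, 165.2]
force: [-4.4, 1.5, 11.0]
gripper_width: 17.9
finger_force: 45.0
```

Emit:
play_rows([
  [[0.05, 0, 0, 0, 1.2], [0, 0, 0, 0, 1.2], [0, 0, 0, 0, 1.2], [0, 0, 0, 0.06, 1.2], [0, 0, 0, 0.06, 1.2]],
])

```text
time_s: 14.25
tcp_pos: [551.6, -105.0, 163.8]
tcp_rot: [-180.0, 0.1, 158.2]
force: [-0.2, 0.5, 8.2]
gripper_width: 17.8
finger_force: 45.0
```

Emit:
play_rows([
  [[0, 0, 0, 0.05, 1.2], [0, 0, 0, 0.05, 1.2], [0, 0, 0, 0.05, 1.2], [0, 0, 0, 0.05, 1.2], [0, 0, 0, 0, 1.2]],
])

```text
time_s: 14.88
tcp_pos: [551.5, -105.1, 163.8]
tcp_rot: [180.0, 0.1, 146.8]
force: [-0.7, -1.5, 8.6]
gripper_width: 17.8
finger_force: 45.0
```

```bash
python3 -c "
from h import *
go(551,-105,163,130);print(get_state()['moment'])"
```

```text
t 14.875 p [ 551.5 -105.1  163.8] rot [1.7998e+02 1.4000e-01 1.4684e+02] F [-0.7 -1.5  8.6] w 17.8 ff 44.998868107795715
tool cm [ 0.05 -0.02  0.08] turn 0.294
[-0.10459132  0.22033427  0.06207315]
```

Emit:
play_rows([
  [[0, 0, 0, 0.06, 1.2], [0, 0, 0, 0.06, 1.2], [0, 0, 0, 0.06, 1.2], [0, 0, 0, 0.05, 1.2], [0, 0, 0, 0.05, 1.2]],
])

```text
time_s: 15.5
tcp_pos: [551.8, -104.9, 163.8]
tcp_rot: [179.9, 0.1, 130.8]
force: [1.0, 1.1, 7.5]
gripper_width: 17.6
finger_force: 45.0
```

Emit:
play_rows([
  [[0, 0, 0, 0, 1.2], [0, 0, 0, 0, 1.2], [0, 0, 0, 0, 1.2], [0, 0, 0, 0, 1.2], [0, 0, 0, 0, 1.2]],
])

```text
time_s: 16.12
tcp_pos: [551.8, -104.9, 163.8]
tcp_rot: [179.9, 0.1, 130.8]
force: [0.9, 0.3, 8.3]
gripper_width: 17.6
finger_force: 45.0
```

Run:
```python
from ov import *
go(551,-105,163,130);print(get_state()['moment'])
p=get_state()['tcp_pos'];yaw=get_state()['tcp_rot'][2]
a=snapshot('scene')[:,:,::-1];b=snapshot('top')[:,:,::-1]
cv2.imwrite('pics/o7.png',np.hstack([draw('scene',a,280,140,66,70,6,[]),draw('top',b,310,172,64,70,6,[])]))
```

```text
t 16.125 p [ 551.8 -104.9  163.8] rot [1.7991e+02 1.4000e-01 1.3083e+02] F [0.9 0.3 8.3] w 17.6 ff 45.00401437282562
tool cm [ 0.05 -0.07  0.08] turn 0.015
[ 0.17746567 -0.04651221  0.02578226]
```

View pics/o7.png

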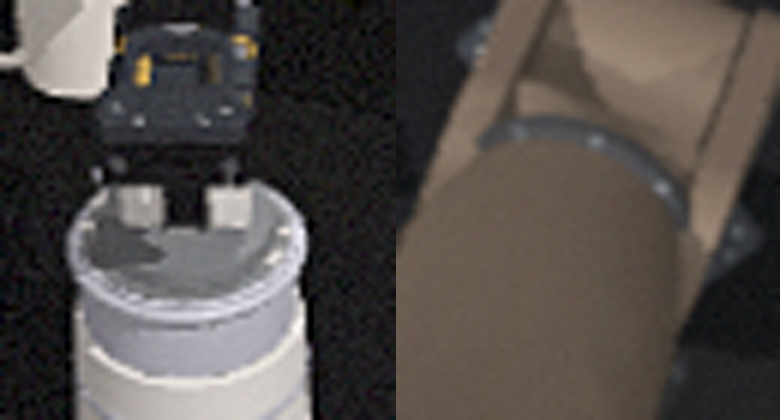

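The cap is flat on the collar. The bar is nearly level in the picture ((140,187) to (228,185)), so it matches the tool yaw with no slip. The clip is upright at (95,175). The lid has turned 34°, at pulse. Handing in.

```bash
python3 -c "
from station import *
print(hand_in())"
```

```text
the job is handed in; nothing more can be done
None
```

I handed the job in with the clip snapped shut and the lid home in the collar, still gripped at 45 N and turned about 34° clockwise to pulse. I worked out that angle from the arm pose and one picture, and the hand-in returned no verdict.

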